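# Roll the nip roller until its strip is on top, then seat it in its stand

## Task

Put the nip roller away in its stand. First roll it along the table, without lifting it, until its steel strip is on top (so that the two brass pins point straight down); then pick it up, lower it into the stand with the pins in the slots, and press it gently past the spring catches until both axle ends are fully home, strip up. Don't force it down hard, and leave the other things on the table where they are.

Things in the scene. Friction and masses are not known exactly. Their poses are not given: they have to be found in the camera images.
- roller_mid (a point): Centre of the loose nip roller, a black cylinder 40 mm in diameter, 100 mm long, about 0.35 kg, lying at first (centre 20 mm up). x: along its axle; +z: towards the steel strip. Alike both ways round. The rubber is tacky: pushed from the side it sticks to the finger and jams; fingertips pressed lightly (5 to 8 N) on its top and moved level across the axle roll it half as far as they go.
- roller_strip (a point): Middle of the roller's bright steel strip, 20 mm from the axle's middle line: 9 mm wide with four dark screws, flush, along the whole cylinder on one side. Strip on top = pins down. Axes as roller_mid. The roller stays where a stroke leaves it. Grasp it across the middle of the rubber, fingers centred.
- roller_pin (a point): Tip of one of the two brass pins (6 mm thick, round tip), 16 mm from the axle's middle line, opposite the strip, one 70 mm either side of the centre. The pins stand on the axle ends, 14 mm in diameter, 60 to 84 mm off the centre; collars 22 mm in diameter fill 50 to 60 mm. Axes as roller_mid.
- stand_seat (a point): Where the roller's centre comes to rest in the fixed stand, 50 mm above the table. x: along the axle (either way round), z: up. It goes in straight down, past spring catches felt 12 to 7 mm above the seat, which take some 10 to 20 N in all and hold the axle down. Pins 6 degrees or more off catch on the V and it stays high. Play along x 5 mm each way.
- stand_notch (a point): Middle of one of the two notches (70 mm either side of the seat), axes as stand_seat. Stand: aluminium plate 176 x 84 x 8 mm, two grey uprights 10 mm thick along x, 48 mm wide, tops 16 mm above this point. Each has an open notch 18 mm wide for the axle end with a 45 degree V floor; from it a slot 9 mm wide, 22 mm deep, takes the pin. Two spring catches 7 mm above this point leave 11 mm.
- weight: Bystander: brass check weight standing, 29 mm in diameter, 46 mm high; origin under its middle.
- glue: Bystander: glue stick standing, 24 mm in diameter, 86 mm high; origin under its middle.
- eraser: Bystander: eraser block lying, 23 x 55 x 15 mm, long along its y; origin under its middle.
- cards: Bystander: banded pack of cards lying, 56 x 86 x 23 mm, long along its y; origin under its middle.
- pen: Bystander: felt marker lying, 18 x 135 x 20 mm, long along its y; origin under its middle.
- stand: The stand itself; origin under the middle of its plate, axes as stand_seat. Press the roller on it with less than 40 N.

How it is judged:
By the outcome, as a careful person would: the job done as asked, in the order asked, and still so for the second after the job is handed in, with the robot touching nothing.
It also fails if it takes over 64 s, if anything falls off the work surface, if the arm or the gripper's body presses on something with over 40 N, if the wrist force passes 120 N, or if a joint passes its speed limit or range.

## Robot

A 7-joint arm with a two-finger parallel gripper is mounted at the origin on a cart in front of the work surface, level with it; the furniture and walls round the work are solid. World frame = base frame: x ahead of the robot, y to its left, z up, the work surface at z = 0. Lengths are in m, angles in rad, forces in N, time in s.
With the tool pointing down it reaches from about 0.425 to 0.925 m from the base axis. Payload 6.8 kg.
Tool frame: the origin (TCP) lies on the centre line of the jaws, within the pads' length; the fingertips stand 19 mm ahead of it and the grasp point (between the pads) is the TCP; z points along the fingers, y is the line along which they close (so a half turn about z gives the same grasp; the last joint's range is limited). The gripper opens to 85 mm and grips with 20 to 120 N. Pads are 22 mm wide; open, the fingers measure 114 mm over their backs; the gripper's body (76 mm by 85 mm) begins 54 mm behind the grasp point. The pads swing forward as they close: fully open they stand 13 mm farther back than shut.
Start: joints at [-1.352, 0.477, 0.022, 1.555, -0.011, 1.109, -0.083], TCP at [0.217, 0.639, 0.25] pointing down, gripper open.
Joint ranges: [-2.96, 2.96], [-0.34, 2.1], [-1.41, 1.46], [0.24, 2.44], [-1.37, 4.51], [0.17, 1.92], [-2.96, 2.96]. Speed limits (rad/s): [2.39, 2.39, 3.14, 3.14, 3.14, 3.14, 3.14].

## Interface

Orientations are given as a rotation vector (axis times angle).
In Python, from bench import r gives the robot as it stands. The module is installed in compiled form; this text tells all that it offers.
- The arm moves only by the tool arm_command, never from a script. Its argument "rows" is a list of rows, each an object of numbers: "fingers": the opening, from -1 (shut) to 1 (fully open); "x", "y", "z": the shift along the tool's x, y, z in m; "ax", "ay", "az": the turn, a rotation vector about the tool's x, y, z in degrees. In form: [{"fingers": .., "x": .., "y": .., "z": .., "ax": .., "ay": .., "az": ..}, ...]. A call has 1 to 10 rows; each row shifts and turns the commanded pose from where the row before left it, along the tool's axes as they then stand; what a row does not reach is not made up. A row lasts 1/12 s, in which the tool goes at most 41.7 mm and 7.16 degrees, less where a joint would pass 70% of its speed; a pose out of reach is approached as far as the arm can. A call is refused whole if a number of a shift passes 0.0417 or a number of a turn 7.16, either way. A call with a gripper value outside its range is refused whole. The fingers move at their own pace and stop on an object; "grip_force" is the grip in N (left out, the last holds). Time passes only in rows, so rows that do not move let the fingers close. It gives the time, the measured TCP pose, the force, the opening and the grip force at its end, in the units of the state.
- r.get_obs(): the state, without advancing time (a new reading comes with each control period).
- r.grab_frame(name): name is "side" or "top"; returns a dict with "frame" (420x560x3 uint8, red, green, blue), "depth" (420x560 float32, m along the optical axis (not along the pixel's ray), 0 where there is no reading), "K" (3x3 intrinsics, pixels), "distortion" ([k1, k2, p1, p2, k3] as OpenCV has them; the pictures are not rectified), "world_from_camera" (4x4, takes a point from camera to world coordinates). Camera axes: x right, y down, z forward; pixel columns grow to the right and rows downward; lengths in m; the calibration is good to about 2 mm. A picture is of the moment at which its call begins.
- r.hand_in(): hands the job in; it is judged then, once.
The state is a dict: "clock": time; "joints": joint angles; "qvel": joint speeds; "tau": joint torques, N m; "tcp_pos": TCP position; "orientation": TCP orientation; "contact_force": force on the tool from outside, world axes, zero at the start; "moment": the same for the moment, N m; "grip_width": finger opening in m; "gripper_force": force on a finger pad.
Only numpy, scipy, OpenCV 4.12 (cv2) and the standard library are available. Lean on these libraries where they do the work, as an engineer would, in place of code of your own. Each camera call takes 0.05 s, during which the arm holds its last target. There are 200 camera calls.

## Working session

There is one attempt and no reset: what is moved stays moved. The work goes in short steps, Python scripts to look and compute and a tool call to move; the robot and the scene stay as the last step left them, time stands still between calls to the robot, and variables do not carry over. Pictures are saved under pics/ and viewed, at most 10 in all, crops included, and the job is handed in when it is done.

Besides the shell and the picture viewer there is one more tool, called after "Emit:" in YAML: its name, and indented under it one key for each argument. arm_command: Moves the arm, as the interface text tells. Its arguments: {"type":"object","properties":{"rows":{"type":"array"},"grip_force":{"type":"number"}},"required":["rows"]}

```bash
mkdir -p pics; cat > h.py <<'E'
import numpy as np, cv2
from bench import r
def grab(n):
    return r.grab_frame(n)
def save(f,name,box=None,scale=1):
    im=f["frame"][:,:,::-1]
    if box: im=im[box[1]:box[3],box[0]:box[2]]
    cv2.imwrite("pics/"+name,cv2.resize(im,None,fx=scale,fy=scale,interpolation=cv2.INTER_CUBIC))
def ray(f,uv):
    p=cv2.undistortPoints(np.array(uv,float).reshape(-1,1,2),f["K"],np.array(f["distortion"],float)).reshape(-1,2)
    T=f["world_from_camera"]; d=np.c_[p,np.ones(len(p))]@T[:3,:3].T
    return T[:3,3],d
def onz(f,uv,z):
    o,d=ray(f,uv); return o+d*((z-o[2])/d[:,2])[:,None]
def cloud(f):
    h,w=f["depth"].shape; vv,uu=np.mgrid[:h,:w]
    o,d=ray(f,np.stack([uu,vv],-1).reshape(-1,2))
    P=(o+d*f["depth"].reshape(-1,1)).reshape(h,w,3); P[f["depth"]==0]=np.nan
    return P
E
python3 - <<'E'
from h import *
print(r.get_obs())
for n in("top","side"):
    f=grab(n); save(f,n+"0.png",scale=1.4); print(n,f["K"],f["world_from_camera"])
E
```

```text
{'clock': 0.0, 'joints': array([-1.35210381,  0.4778124 ,  0.02234883,  1.55647799, -0.0115192 ,
        1.10925981, -0.08309634]), 'qvel': array([ 0.00090732,  0.00112649, -0.0015677 ,  0.00076809, -0.00123512,
        0.00140163,  0.00026069]), 'tau': array([-4.36618711e-04, -5.96452940e+01,  1.60743803e+00, -2.81195587e+01,
        1.24149580e-02,  9.54310235e-03, -3.52039763e-06]), 'tcp_pos': array([0.21651223, 0.63874204, 0.24930639]), 'orientation': array([-5.11001795e-01, -3.09957644e+00,  2.86028336e-03]), 'contact_force': array([ 0.24538188, -0.60492272, -0.58334137]), 'moment': array([-0.02250123,  0.00455249, -0.02802541]), 'gripper_force': 0.0, 'grip_width': 0.08582326237089365}
top [[439.53041527   0.         280.72263652]
 [  0.         439.53041527 205.5416493 ]
 [  0.           0.           1.        ]] [[-0.0095913  -0.98735895  0.15820971  0.47147456]
 [-0.99986549  0.01157475  0.01162017  0.03480981]
 [-0.01330451 -0.15807698 -0.98733716  1.0151717 ]
 [ 0.          0.          0.          1.        ]]
side [[503.93222177   0.         286.33199764]
 [  0.         503.93222177 215.86761305]
 [  0.           0.           1.        ]] [[-0.90920642 -0.26925865  0.3175586   0.26242457]
 [-0.41622969  0.60583622 -0.67802309  0.77057017]
 [-0.00982492 -0.74864027 -0.66290363  0.77508454]
 [ 0.          0.          0.          1.        ]]
```

View pics/top0.png

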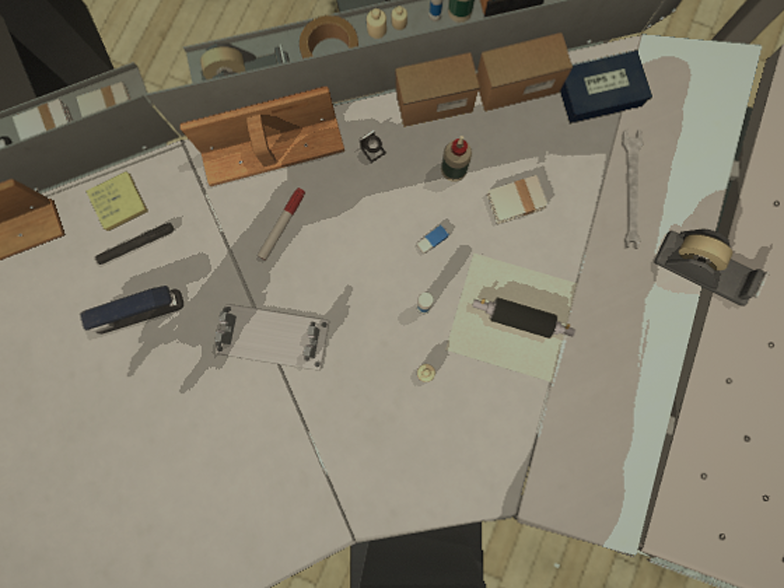

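View pics/side0.png

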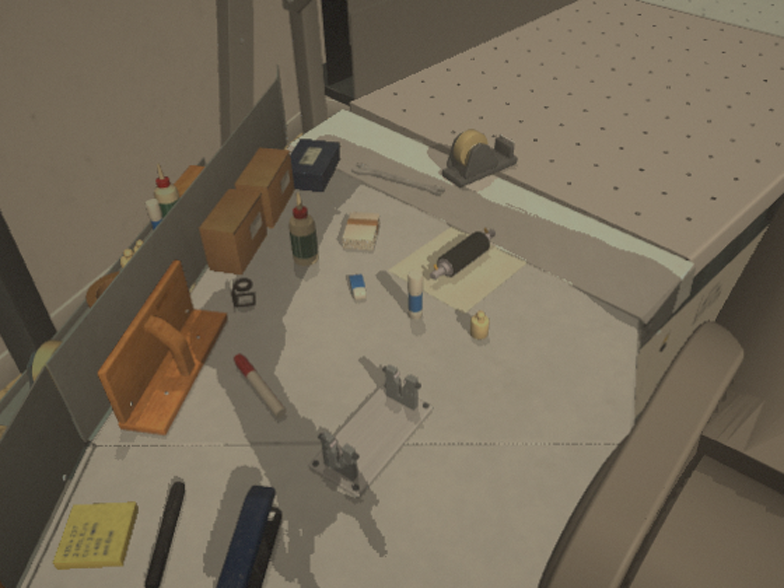

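Top: roller at about (374,226) native, stand at about (193,240). I'll zoom in on both to find the strip and pins.

```bash
python3 - <<'E'
from h import *
f=grab("top"); g=grab("side")
a=f["frame"][200:252,325:420,::-1]; b=g["frame"][155:210,295:365,::-1]; c=f["frame"][205:275,140:245,::-1]; d=g["frame"][250:360,215:315,::-1]
R=lambda i:cv2.resize(i,(390,290),interpolation=cv2.INTER_CUBIC)
cv2.imwrite("pics/z.png",np.vstack([np.hstack([R(a),R(b)]),np.hstack([R(c),R(d)])]))
P=cloud(f)
# roller: dark px
hsv=cv2.cvtColor(f["frame"],cv2.COLOR_RGB2HSV)
H=P[...,2]
m=np.zeros(H.shape,bool); m[195:255,320:425]=True
m&=(f["frame"].max(2)<70)&(H>0.015)&(H<.06)
q=P[m]; print(m.sum(),np.nanmax(q[:,2]),np.median(q,0))
rc=cv2.minAreaRect(np.argwhere(m)[:,::-1].astype(np.float32)); print(rc); print(onz(f,cv2.boxPoints(rc),0.02))
m=np.zeros(H.shape,bool); m[200:280,135:250]=True
for lo,hi in((.003,.015),(.03,.09)):
    k=m&(H>lo)&(H<hi); q=P[k]; rr=cv2.minAreaRect(q[:,:2].astype(np.float32)*1000); print(lo,k.sum(),rr,np.median(q,0),q[:,2].max())
print("table",np.nanmedian(H[280:300,200:260]),np.nanmedian(H[230:260,330:340]))
E
```

```text
768 0.04637964619922341 [ 0.57771309 -0.16194509  0.03616612]
((374.05047607421875, 226.6651611328125), (45.688316345214844, 17.145092010498047), 16.69924545288086)
[[ 0.57679152 -0.10947992  0.02      ]
 [ 0.61429343 -0.12198802  0.02      ]
 [ 0.58311039 -0.21975007  0.02      ]
 [ 0.54603742 -0.20676714  0.02      ]]
0.003 2512 ((559.0545043945312, 253.4698486328125), (183.39862060546875, 265.8717041015625), 0.13908778131008148) [0.55333578 0.24612964 0.00757088] 0.014375609239265952
0.03 328 ((555.2070922851562, 246.40892028808594), (150.88589477539062, 59.85563278198242), 79.8289566040039) [0.55551521 0.30786362 0.05988218] 0.07074306616991388
table -0.0006669155880685285 -0.00013881402532323062
```

View pics/z.png

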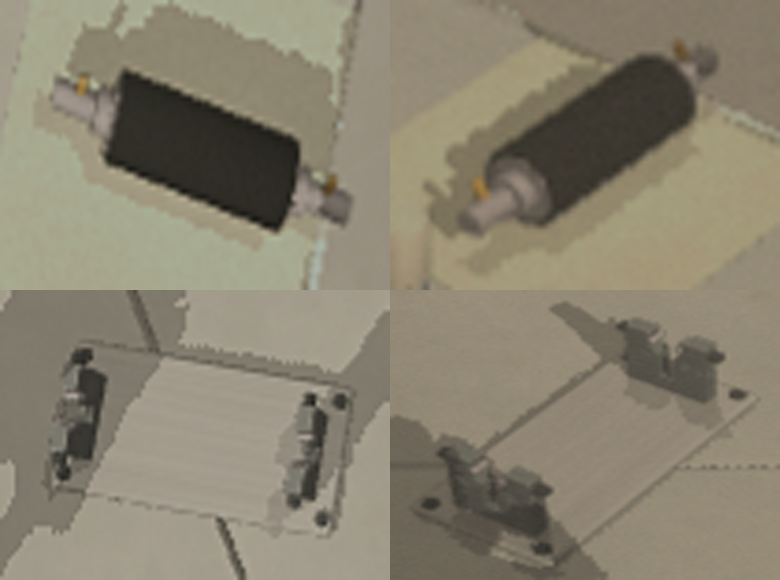

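Zooms: the brass pins point away from the robot and slightly up (near (345,215) in top, (311,190) in side), and the strip is hidden underneath. Next I'll measure the pin angle and the stand.

```bash
cat >> h.py <<'E'
def brass(f,box):
    hsv=cv2.cvtColor(f["frame"],cv2.COLOR_RGB2HSV).astype(int)
    m=(hsv[...,1]>125)&(hsv[...,2]>70)&(hsv[...,0]>8)&(hsv[...,0]<30)
    k=np.zeros_like(m); x0,y0,x1,y1=box; k[y0:y1,x0:x1]=True; m&=k
    n,l,s,c=cv2.connectedComponentsWithStats(m.astype(np.uint8))
    return [(s[i,4],c[i]) for i in range(1,n) if s[i,4]>=3]
def tri(f,a,g,b):
    o1,d1=ray(f,a);o2,d2=ray(g,b);d1=d1[0];d2=d2[0]
    t=np.linalg.lstsq(np.c_[d1,-d2],o2-o1,rcond=None)[0]
    p,q=o1+t[0]*d1,o2+t[1]*d2
    return (p+q)/2,np.linalg.norm(p-q)
E
python3 - <<'E'
from h import *
f=grab("top"); g=grab("side")
B=brass(f,(325,200,420,252)); S=brass(g,(295,155,365,210)); print(B,S)
for n,a in B:
    for k,b in S: print(a,b,tri(f,a,g,b))
for F in(f,g):
    P=cloud(F); q=P[np.isfinite(P[...,2])]
    # stand
    d=np.array([.55,.245]); k=q[(np.linalg.norm(q[:,:2]-d,axis=1)<.13)]
    u=k[(k[:,2]>.057)&(k[:,2]<.08)]
    for s in(1,-1):
        v=u[(u[:,1]-.245)*s>0]
        rr=cv2.minAreaRect(v[:,:2].astype(np.float32)*1000); print("upright",len(v),rr,np.median(v,0))
    k=q[(np.abs(q[:,0]-.58)<.1)&(np.abs(q[:,1]+.164)<.08)&(q[:,2]>.034)&(q[:,2]<.05)]
    rr=cv2.minAreaRect(k[:,:2].astype(np.float32)*1000); print("roller top",len(k),rr,np.median(k,0),k[:,2].max())
C=[(161.5,217.6),(234.8,228.4),(229.7,264.1),(153.5,253.3)]
c=onz(f,C,.008); print(c,c.mean(0)); print(np.linalg.norm(c-np.roll(c,-1,0),axis=1))
E
```

```text
[(np.int32(5), array([344.6, 215.2])), (np.int32(5), array([405., 233.]))] [(np.int32(6), array([310.83333333, 190.        ]))]
[344.6 215.2] [310.83333333 190.        ] (array([ 0.6048669 , -0.09757862,  0.03110251]), np.float64(0.001150925853727844))
[405. 233.] [310.83333333 190.        ] (array([ 0.61466312, -0.24366471, -0.07914603]), np.float64(0.08768459662699456))
upright 116 ((567.220703125, 314.9295959472656), (10.959162712097168, 58.60618591308594), 81.91886138916016) [0.57337105 0.31430266 0.06353816]
upright 107 ((542.8081665039062, 177.4244842529297), (10.154328346252441, 59.87062454223633), 80.52603912353516) [0.53725841 0.17779629 0.06385314]
roller top 524 ((576.54296875, -171.39938354492188), (121.80171966552734, 31.46431541442871), 72.9808578491211) [ 0.57956029 -0.1629682   0.03761374] 0.043832346785506626
upright 172 ((565.9409790039062, 314.4495849609375), (12.518070220947266, 62.42564010620117), 79.74691009521484) [0.55699103 0.31544985 0.06367387]
upright 144 ((541.7264404296875, 176.75196838378906), (12.562403678894043, 60.93250274658203), 81.53485107421875) [0.53625819 0.17794594 0.06298002]
roller top 292 ((579.6743774414062, -154.5265655517578), (122.57595825195312, 30.688539505004883), 71.44811248779297) [ 0.5764649  -0.1602487   0.03778665] 0.04342842197445651
[[0.60781209 0.32312614 0.008     ]
 [0.58075901 0.15300352 0.008     ]
 [0.49932316 0.16402738 0.008     ]
 [0.52567838 0.33865045 0.008     ]] [0.55339316 0.24470187 0.008     ]
[0.17226019 0.08217861 0.17660072 0.08358797]
```

Emit:
arm_command:
  rows:
    - {"fingers": -1,"x": -0.027,"y": -0.0293}
    - {"fingers": -1,"x": -0.027,"y": -0.0293}
    - {"fingers": -1,"x": -0.027,"y": -0.0293}
    - {"fingers": -1,"x": -0.027,"y": -0.0293}
    - {"fingers": -1,"x": -0.027,"y": -0.0293}
    - {"fingers": -1,"x": -0.027,"y": -0.0293}
    - {"fingers": -1,"x": -0.027,"y": -0.0293}
    - {"fingers": -1,"x": -0.027,"y": -0.0293}
    - {"fingers": -1,"x": -0.027,"y": -0.0293}
    - {"fingers": -1,"x": -0.027,"y": -0.0293}
  grip_force: 20

```text
validation failed for argument at $.ro...
```

```bash
python3 - <<'E'
from h import *
f=grab("top")
print(brass(f,(325,200,420,252)))
B=[a for n,a in brass(f,(325,200,420,252))]
c=np.array([.580,-.1645]);u=np.array([.302,.953]);n=np.array([.953,-.302])
for z in(.028,.031,.034):
    p=onz(f,B,z)[:,:2]-c; print(z,p@u,p@n)
# axle/collar line: bright px above paper by height at the ends
P=cloud(f); 
q=P[190:260,315:425].reshape(-1,3); q=q[np.isfinite(q[:,2])]
t=(q[:,:2]-c)@u; w=(q[:,:2]-c)@n
for lo,hi in((-.084,-.06),(-.06,-.05),(-.045,-.015),(-.015,.015),(.015,.045),(.05,.06),(.06,.084)):
    k=(t>lo)&(t<hi)&(abs(w)<.03)&(q[:,2]>.014); print(lo,k.sum(),np.percentile(w[k],[5,50,95]),np.percentile(q[k,2],95), w[k][q[k,2]>np.percentile(q[k,2],75)].mean())
E
```

```text
[(np.int32(5), array([344.6, 215.2])), (np.int32(5), array([405., 233.]))]
0.028 [ 0.07134009 -0.06864384] [0.00449453 0.00505574]
0.031 [ 0.07160092 -0.0679576 ] [0.00398365 0.00454315]
0.034 [ 0.07186174 -0.06727137] [0.00347276 0.00403056]
-0.084 65 [-0.00642571 -0.00074276  0.00596053] 0.03255674670582902 0.0027187372930618627
-0.06 34 [-0.01062743 -0.00242913  0.00781786] 0.031147165784178046 -0.0004740568886903542
-0.045 237 [-0.01920529 -0.00342067  0.01603297] 0.04040808128273288 -0.000660541576664719
-0.015 237 [-0.0188801  -0.0032164   0.01568177] 0.04031864786736565 0.0008785257297568638
0.015 235 [-0.01900737 -0.00365186  0.01570809] 0.041106098900562826 -0.0007659523743449481
0.05 62 [-0.01545082 -0.00231225  0.0144258 ] 0.0401645937668614 -0.0019185115917536696
0.06 75 [-0.00706864 -0.00068005  0.00706562] 0.031106353805372376 0.0018382115102742954
```

Emit:
arm_command:
  rows:
    - {"fingers": -1,"x": -0.027,"y": -0.0293,"z": 0,"ax": 0,"ay": 0,"az": 0}
    - {"fingers": -1,"x": -0.027,"y": -0.0293,"z": 0,"ax": 0,"ay": 0,"az": 0}
    - {"fingers": -1,"x": -0.027,"y": -0.0293,"z": 0,"ax": 0,"ay": 0,"az": 0}
    - {"fingers": -1,"x": -0.027,"y": -0.0293,"z": 0,"ax": 0,"ay": 0,"az": 0}
    - {"fingers": -1,"x": -0.027,"y": -0.0293,"z": 0,"ax": 0,"ay": 0,"az": 0}
    - {"fingers": -1,"x": -0.027,"y": -0.0293,"z": 0,"ax": 0,"ay": 0,"az": 0}
    - {"fingers": -1,"x": -0.027,"y": -0.0293,"z": 0,"ax": 0,"ay": 0,"az": 0}
    - {"fingers": -1,"x": -0.027,"y": -0.0293,"z": 0,"ax": 0,"ay": 0,"az": 0}
    - {"fingers": -1,"x": -0.027,"y": -0.0293,"z": 0,"ax": 0,"ay": 0,"az": 0}
    - {"fingers": -1,"x": -0.027,"y": -0.0293,"z": 0,"ax": 0,"ay": 0,"az": 0}
  grip_force: 20

```text
clock: 1.18
tcp_pos: [0.3788, 0.2732, 0.2506]
orientation: [0.511, 3.099, 0.001]
contact_force: [1.5, 0.2, -1.2]
grip_width: -0.0002
gripper_force: 0.0
```

Emit:
arm_command:
  rows:
    - {"fingers": -1,"x": -0.027,"y": -0.0293,"z": 0,"ax": 0,"ay": 0,"az": 0}
    - {"fingers": -1,"x": -0.027,"y": -0.0293,"z": 0,"ax": 0,"ay": 0,"az": 0}
    - {"fingers": -1,"x": -0.027,"y": -0.0293,"z": 0,"ax": 0,"ay": 0,"az": 0}
    - {"fingers": -1,"x": -0.027,"y": -0.0293,"z": 0,"ax": 0,"ay": 0,"az": 0}
    - {"fingers": -1,"x": -0.027,"y": -0.0293,"z": 0,"ax": 0,"ay": 0,"az": 0}
    - {"fingers": -1,"x": -0.027,"y": -0.0293,"z": 0,"ax": 0,"ay": 0,"az": 0}
    - {"fingers": -1,"x": -0.027,"y": -0.0293,"z": 0,"ax": 0,"ay": 0,"az": 0}
    - {"fingers": -1,"x": -0.027,"y": -0.0293,"z": 0,"ax": 0,"ay": 0,"az": 0}
    - {"fingers": -1,"x": -0.027,"y": -0.0293,"z": 0,"ax": 0,"ay": 0,"az": 0}
    - {"fingers": -1,"x": -0.027,"y": -0.0293,"z": 0,"ax": 0,"ay": 0,"az": 0}

```text
clock: 2.02
tcp_pos: [0.5405, -0.0909, 0.2506]
orientation: [0.51, 3.099, 0.001]
contact_force: [0.8, 1.0, -0.2]
grip_width: 0.0
gripper_force: 0.0
```

Emit:
arm_command:
  rows:
    - {"fingers": -1,"x": -0.027,"y": -0.0293,"z": 0,"ax": 0,"ay": 0,"az": 0}
    - {"fingers": -1,"x": -0.027,"y": -0.0293,"z": 0,"ax": 0,"ay": 0,"az": 0}
    - {"fingers": -1,"x": 0,"y": 0,"z": 0.012,"ax": 0,"ay": 0,"az": 7}
    - {"fingers": -1,"x": 0,"y": 0,"z": 0.012,"ax": 0,"ay": 0,"az": 7}
    - {"fingers": -1,"x": 0,"y": 0,"z": 0.012,"ax": 0,"ay": 0,"az": 7}
    - {"fingers": -1,"x": 0,"y": 0,"z": 0.012,"ax": 0,"ay": 0,"az": 7}
    - {"fingers": -1,"x": 0,"y": 0,"z": 0.012,"ax": 0,"ay": 0,"az": 7}
    - {"fingers": -1,"x": 0,"y": 0,"z": 0.012,"ax": 0,"ay": 0,"az": 7}
    - {"fingers": -1,"x": 0,"y": 0,"z": 0.012,"ax": 0,"ay": 0,"az": 7}
    - {"fingers": -1,"x": 0,"y": 0,"z": 0.012,"ax": 0,"ay": 0,"az": 7}

```text
clock: 2.85
tcp_pos: [0.5724, -0.1617, 0.1538]
orientation: [1.913, 2.491, 0.0]
contact_force: [0.1, 0.1, -0.8]
grip_width: -0.0002
gripper_force: 0.0
```

Emit:
arm_command:
  rows:
    - {"fingers": -1,"x": 0,"y": 0,"z": 0.012,"ax": 0,"ay": 0,"az": 7}
    - {"fingers": -1,"x": 0,"y": 0,"z": 0.012,"ax": 0,"ay": 0,"az": 7}
    - {"fingers": -1,"x": 0,"y": 0,"z": 0.012,"ax": 0,"ay": 0,"az": 7}
    - {"fingers": -1,"x": 0,"y": 0,"z": 0.012,"ax": 0,"ay": 0,"az": 7}
    - {"fingers": -1,"x": 0,"y": 0,"z": 0.012,"ax": 0,"ay": 0,"az": 4.8}
    - {"fingers": -1,"x": 0,"y": 0,"z": 0,"ax": 0,"ay": 0,"az": 0}
    - {"fingers": -1,"x": 0,"y": 0,"z": 0,"ax": 0,"ay": 0,"az": 0}

```text
clock: 3.43
tcp_pos: [0.572, -0.1617, 0.0939]
orientation: [-2.531, -1.861, 0.002]
contact_force: [1.1, -0.8, 0.5]
grip_width: -0.0001
gripper_force: 0.0
```

```bash
cat >> h.py <<'E'
from scipy.spatial.transform import Rotation as Ro
def st():
    o=r.get_obs(); R=Ro.from_rotvec(o["orientation"]).as_matrix()
    print("t %.2f"%o["clock"],"tcp",o["tcp_pos"].round(4),"F",o["contact_force"].round(1),"w",round(o["grip_width"],4),"x",R[:,0].round(3),"y",R[:,1].round(3),"z",R[:,2].round(3)); return o,R
E
python3 -c "
from h import *
o,R=st();c=np.array([.580,-.1645]);d=np.r_[c-o['tcp_pos'][:2],0];print('roller centre in tool',R.T@d)
print(np.round(o['joints'],2))"
```

```text
t 3.43 tcp [ 0.572  -0.1617  0.0939] F [ 1.1 -0.8  0.5] w -0.0001 x [ 0.298  0.954 -0.001] y [ 0.954 -0.298 -0.001] z [-0.001 -0.    -1.   ]
roller centre in tool [-3.43137532e-04  8.44930727e-03 -1.05214292e-05]
[-0.37  0.66  0.75  1.91 -0.61  0.81  0.41]
```

Emit:
arm_command:
  rows:
    - {"fingers": -1,"x": 0,"y": 0,"z": 0.015,"ax": 0,"ay": 0,"az": 0}
    - {"fingers": -1,"x": 0,"y": 0,"z": 0.012,"ax": 0,"ay": 0,"az": 0}
    - {"fingers": -1,"x": 0,"y": 0,"z": 0.003,"ax": 0,"ay": 0,"az": 0}
    - {"fingers": -1,"x": 0,"y": 0,"z": 0.002,"ax": 0,"ay": 0,"az": 0}
    - {"fingers": -1,"x": 0,"y": 0,"z": 0,"ax": 0,"ay": 0,"az": 0}

```text
clock: 3.85
tcp_pos: [0.572, -0.1619, 0.0619]
orientation: [-2.533, -1.857, 0.001]
contact_force: [0.1, -1.1, -0.3]
grip_width: -0.0002
gripper_force: 0.0
```

Emit:
arm_command:
  rows:
    - {"fingers": -1,"x": 0,"y": 0,"z": 0.001,"ax": 0,"ay": 0,"az": 0}
    - {"fingers": -1,"x": 0,"y": 0,"z": 0.001,"ax": 0,"ay": 0,"az": 0}
    - {"fingers": -1,"x": 0,"y": 0,"z": 0,"ax": 0,"ay": 0,"az": 0}

```text
clock: 4.1
tcp_pos: [0.5725, -0.162, 0.0605]
orientation: [2.534, 1.857, 0.001]
contact_force: [-0.6, -0.5, 0.5]
grip_width: 0.0001
gripper_force: 0.0
```

Emit:
arm_command:
  rows:
    - {"fingers": -1,"x": 0,"y": 0,"z": 0.001,"ax": 0,"ay": 0,"az": 0}
    - {"fingers": -1,"x": 0,"y": 0,"z": 0.001,"ax": 0,"ay": 0,"az": 0}
    - {"fingers": -1,"x": 0,"y": 0,"z": 0,"ax": 0,"ay": 0,"az": 0}

```text
clock: 4.35
tcp_pos: [0.5731, -0.1621, 0.059]
orientation: [2.533, 1.856, 0.002]
contact_force: [0.5, 0.4, 4.7]
grip_width: 0.0001
gripper_force: 1.8
```

Emit:
arm_command:
  rows:
    - {"fingers": -1,"x": 0,"y": 0,"z": 0.0004,"ax": 0,"ay": 0,"az": 0}
    - {"fingers": -1,"x": 0,"y": 0,"z": 0,"ax": 0,"ay": 0,"az": 0}

```text
clock: 4.52
tcp_pos: [0.5734, -0.1622, 0.0589]
orientation: [2.533, 1.856, 0.003]
contact_force: [0.4, -0.0, 6.3]
grip_width: 0.0
gripper_force: 3.3
```

Emit:
arm_command:
  rows:
    - {"fingers": -1,"x": 0,"y": 0.003,"z": 0,"ax": 0,"ay": 0,"az": 0}
    - {"fingers": -1,"x": 0,"y": 0.004,"z": 0,"ax": 0,"ay": 0,"az": 0}
    - {"fingers": -1,"x": 0,"y": 0.004,"z": 0,"ax": 0,"ay": 0,"az": 0}

```text
clock: 4.77
tcp_pos: [0.584, -0.1656, 0.059]
orientation: [2.533, 1.856, 0.003]
contact_force: [-0.8, 0.5, 7.5]
grip_width: 0.0002
gripper_force: 3.7
```

Good, rolling at about 7 N. Continue the stroke, then lift.

Emit:
arm_command:
  rows:
    - {"fingers": -1,"x": 0,"y": 0.004,"z": 0,"ax": 0,"ay": 0,"az": 0}
    - {"fingers": -1,"x": 0,"y": 0.004,"z": 0,"ax": 0,"ay": 0,"az": 0}
    - {"fingers": -1,"x": 0,"y": 0.004,"z": 0,"ax": 0,"ay": 0,"az": 0}
    - {"fingers": -1,"x": 0,"y": 0.004,"z": 0,"ax": 0,"ay": 0,"az": 0}
    - {"fingers": -1,"x": 0,"y": 0.003,"z": 0,"ax": 0,"ay": 0,"az": 0}
    - {"fingers": -1,"x": 0,"y": 0,"z": 0,"ax": 0,"ay": 0,"az": 0}

```text
clock: 5.27
tcp_pos: [0.6025, -0.1715, 0.0589]
orientation: [2.532, 1.856, 0.003]
contact_force: [0.1, 0.1, 6.8]
grip_width: 0.0004
gripper_force: 3.5
```

Emit:
arm_command:
  rows:
    - {"fingers": -1,"x": 0,"y": 0,"z": -0.008,"ax": 0,"ay": 0,"az": 0}
    - {"fingers": -1,"x": 0,"y": -0.015,"z": 0,"ax": 0,"ay": 0,"az": 0}
    - {"fingers": -1,"x": 0,"y": 0,"z": 0,"ax": 0,"ay": 0,"az": 0}
    - {"fingers": -1,"x": 0,"y": 0,"z": 0.006,"ax": 0,"ay": 0,"az": 0}
    - {"fingers": -1,"x": 0,"y": 0,"z": 0.001,"ax": 0,"ay": 0,"az": 0}
    - {"fingers": -1,"x": 0,"y": 0,"z": 0.001,"ax": 0,"ay": 0,"az": 0}
    - {"fingers": -1,"x": 0,"y": 0,"z": 0,"ax": 0,"ay": 0,"az": 0}

```text
clock: 5.85
tcp_pos: [0.5887, -0.1669, 0.059]
orientation: [2.532, 1.856, 0.004]
contact_force: [1.2, 1.1, 8.8]
grip_width: 0.0002
gripper_force: 4.7
```

```bash
python3 - <<'E'
from h import *
f=grab("top");g=grab("side");st()
a=f["frame"][180:252,325:420,::-1]; b=g["frame"][150:215,290:365,::-1]
R=lambda i:cv2.resize(i,(390,290),interpolation=cv2.INTER_CUBIC)
cv2.imwrite("pics/z1.png",np.hstack([R(a),R(b)]))
E
```

```text
t 5.95 tcp [ 0.5886 -0.1669  0.0589] F [0.8 0.4 9.1] w -0.0002 x [0.301 0.954 0.   ] y [ 0.954 -0.301  0.003] z [ 0.003 -0.001 -1.   ]
```

View pics/z1.png

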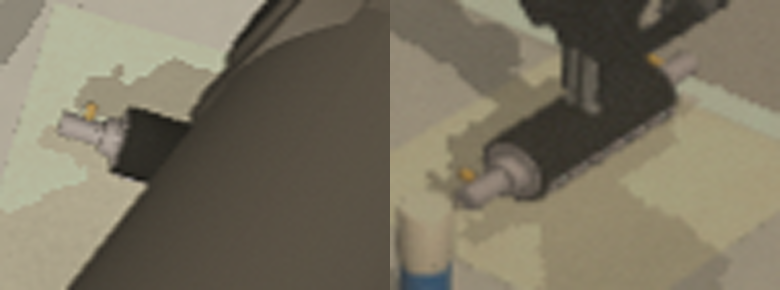

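The roller turned about 43°. The strip edge now shows low on the robot side in the side view. The force is a little high, so I'll ease it and do stroke 2.

Emit:
arm_command:
  rows:
    - {"fingers": -1,"x": 0,"y": 0,"z": -0.0006,"ax": 0,"ay": 0,"az": 0}
    - {"fingers": -1,"x": 0,"y": 0.003,"z": 0,"ax": 0,"ay": 0,"az": 0}
    - {"fingers": -1,"x": 0,"y": 0.004,"z": 0,"ax": 0,"ay": 0,"az": 0}
    - {"fingers": -1,"x": 0,"y": 0.004,"z": 0,"ax": 0,"ay": 0,"az": 0}
    - {"fingers": -1,"x": 0,"y": 0.004,"z": 0,"ax": 0,"ay": 0,"az": 0}
    - {"fingers": -1,"x": 0,"y": 0.004,"z": 0,"ax": 0,"ay": 0,"az": 0}
    - {"fingers": -1,"x": 0,"y": 0.004,"z": 0,"ax": 0,"ay": 0,"az": 0}
    - {"fingers": -1,"x": 0,"y": 0.004,"z": 0,"ax": 0,"ay": 0,"az": 0}
    - {"fingers": -1,"x": 0,"y": 0.003,"z": 0,"ax": 0,"ay": 0,"az": 0}
    - {"fingers": -1,"x": 0,"y": 0,"z": 0,"ax": 0,"ay": 0,"az": 0}

```text
clock: 6.78
tcp_pos: [0.6166, -0.1758, 0.0587]
orientation: [2.533, 1.857, 0.001]
contact_force: [0.4, 0.7, 5.1]
grip_width: -0.0001
gripper_force: 3.0
```

Emit:
arm_command:
  rows:
    - {"fingers": -1,"x": 0,"y": 0,"z": -0.008,"ax": 0,"ay": 0,"az": 0}
    - {"fingers": -1,"x": 0,"y": -0.015,"z": 0,"ax": 0,"ay": 0,"az": 0}
    - {"fingers": -1,"x": 0,"y": 0,"z": 0,"ax": 0,"ay": 0,"az": 0}
    - {"fingers": -1,"x": 0,"y": 0,"z": 0.006,"ax": 0,"ay": 0,"az": 0}
    - {"fingers": -1,"x": 0,"y": 0,"z": 0.001,"ax": 0,"ay": 0,"az": 0}
    - {"fingers": -1,"x": 0,"y": 0,"z": 0.001,"ax": 0,"ay": 0,"az": 0}
    - {"fingers": -1,"x": 0,"y": 0,"z": 0,"ax": 0,"ay": 0,"az": 0}
    - {"fingers": -1,"x": 0,"y": 0,"z": 0,"ax": 0,"ay": 0,"az": 0}

```text
clock: 7.45
tcp_pos: [0.6024, -0.1712, 0.059]
orientation: [2.533, 1.857, 0.002]
contact_force: [0.4, 0.8, 6.2]
grip_width: -0.0001
gripper_force: 3.0
```

Emit:
arm_command:
  rows:
    - {"fingers": -1,"x": 0,"y": 0.003,"z": 0,"ax": 0,"ay": 0,"az": 0}
    - {"fingers": -1,"x": 0,"y": 0.004,"z": 0,"ax": 0,"ay": 0,"az": 0}
    - {"fingers": -1,"x": 0,"y": 0.004,"z": 0,"ax": 0,"ay": 0,"az": 0}
    - {"fingers": -1,"x": 0,"y": 0.004,"z": 0,"ax": 0,"ay": 0,"az": 0}
    - {"fingers": -1,"x": 0,"y": 0.004,"z": 0,"ax": 0,"ay": 0,"az": 0}
    - {"fingers": -1,"x": 0,"y": 0.004,"z": 0,"ax": 0,"ay": 0,"az": 0}
    - {"fingers": -1,"x": 0,"y": 0.004,"z": 0,"ax": 0,"ay": 0,"az": 0}
    - {"fingers": -1,"x": 0,"y": 0.003,"z": 0,"ax": 0,"ay": 0,"az": 0}
    - {"fingers": -1,"x": 0,"y": 0,"z": 0,"ax": 0,"ay": 0,"az": 0}

```text
clock: 8.2
tcp_pos: [0.6305, -0.1801, 0.0584]
orientation: [2.533, 1.857, 0.001]
contact_force: [-0.3, 0.7, 4.2]
grip_width: -0.0001
gripper_force: 2.1
```

Emit:
arm_command:
  rows:
    - {"fingers": -1,"x": 0,"y": 0,"z": -0.01,"ax": 0,"ay": 0,"az": 0}
    - {"fingers": -1,"x": 0,"y": 0,"z": -0.03,"ax": 0,"ay": 0,"az": 0}
    - {"fingers": -1,"x": 0,"y": 0,"z": -0.04,"ax": 0,"ay": 0,"az": 0}
    - {"fingers": -1,"x": 0,"y": -0.015,"z": -0.03,"ax": 0,"ay": 0,"az": 0}
    - {"fingers": -1,"x": 0,"y": 0,"z": 0,"ax": 0,"ay": 0,"az": 0}

```text
clock: 8.62
tcp_pos: [0.6157, -0.1773, 0.1746]
orientation: [2.532, 1.852, 0.007]
contact_force: [0.0, -1.1, -0.7]
grip_width: -0.0004
gripper_force: 0.0
```

```bash
python3 - <<'E'
from h import *
f=grab("top");g=grab("side");st()
a=f["frame"][170:260,325:430,::-1]; b=g["frame"][140:215,280:375,::-1]
R=lambda i:cv2.resize(i,(390,310),interpolation=cv2.INTER_CUBIC)
cv2.imwrite("pics/z2.png",np.hstack([R(a),R(b)]))
np.savez("fg.npz",f=f,g=g)
E
```

```text
t 8.72 tcp [ 0.6151 -0.1754  0.1699] F [-0.5  0.4 -0.2] w 0.0001 x [0.301 0.954 0.001] y [ 0.953 -0.301  0.001] z [ 0.002  0.001 -1.   ]
```

View pics/z2.png

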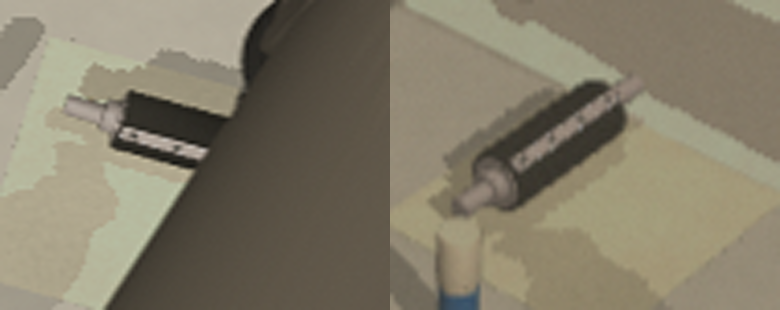

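Strip is clearly visible in both views, on the robot side of the top. I'll intersect strip and silhouette rays in the cross-section plane to get its angle.

```bash
cat > m.py <<'E'
from h import *
def meas(f,g,c0):
    """2-D section (n,z) triangulation: strip and axis."""
    th=np.deg2rad(72.5)
    for it in range(2):
        u=np.array([np.cos(th),np.sin(th),0]);n=np.array([np.sin(th),-np.cos(th),0]);L=[];A=[]
        for F in(f,g):
            P=cloud(F);w=(P-np.r_[c0,0])@n;t=(P-np.r_[c0,0])@u
            V=F["frame"].max(2).astype(int)
            reg=(abs(w)<.03)&(abs(t)<.044)&(P[...,2]>.012)&(P[...,2]<.05)
            V2=cv2.erode(reg.astype(np.uint8),np.ones((1,1)))>0
            s=V2&(V>95)&(P[...,2]>.025); d=reg&(V<75)
            def dirs(m):
                uv=np.argwhere(m)[:,::-1]; o,dd=ray(F,uv); return o,np.c_[dd@n,dd@np.array([0,0,1])],t[m]
            o,dd,tt=dirs(s); L.append((np.array([o@n,o[2]]),np.arctan2(dd[:,1],dd[:,0]),tt))
            o,dd,t2=dirs(d|s); a=np.arctan2(dd[:,1],dd[:,0]); 
            b=np.linspace(t2.min()+.004,t2.max()-.004,9); e=[np.ptp(a[(t2>x)&(t2<y)]) for x,y in zip(b,b[1:])]
            mid=[(a[(t2>x)&(t2<y)].max()+a[(t2>x)&(t2<y)].min())/2 for x,y in zip(b,b[1:])]
            print("strip px",s.sum(),"t",tt.min().round(3),tt.max().round(3),"slope strip",np.polyfit(tt,L[-1][1],1)[0].round(3),"axis slope",np.polyfit((b[1:]+b[:-1])/2,mid,1)[0].round(3),"width mm",round(1000*np.median(e)*np.hypot(*(L[-1][0]-[c0@n[:2],.02])),1))
            A.append(np.median(mid))
        def X(al):
            M=np.c_[[np.cos(al[0]),np.sin(al[0])],[-np.cos(al[1]),-np.sin(al[1])]]
            k=np.linalg.solve(M,L[1][0]-L[0][0]); return L[0][0]+k[0]*np.array([np.cos(al[0]),np.sin(al[0])])
        s=X([np.median(x[1]) for x in L]); a=X(A)
        break
    print("strip (n,z)",s,"axis",a,"r",np.hypot(*(s-a)),"tilt from top deg",np.rad2deg(np.arctan2(*(s-a))))
    for x,al,nm in((0,A,"top"),(1,A,"side")):
        o=L[x][0]; dist=np.hypot(*(o-a)); off=dist*(np.median(L[x][1])-A[x]); v=np.rad2deg(A[x]+np.pi)
        # offset of strip across the ray -> angle on the cylinder; sin(delta)=off/20mm
        de=np.rad2deg(np.arcsin(np.clip(-off/.02,-1,1))); print(nm,"view elevation",v,"strip tilt from top (+n) ",90-(v-de) , 90-(v+de))
    return a
E
python3 - <<'E'
from m import *
z=np.load("fg.npz",allow_pickle=True);meas(z["f"].item(),z["g"].item(),np.array([.580,-.1645])+.0445*np.array([.953,-.302]))
E
```

```text
strip px 74 t -0.001 0.043 slope strip 0.012 axis slope -0.033 width mm 38.3
strip px 117 t -0.044 0.044 slope strip -0.023 axis slope -0.006 width mm 37.1
strip (n,z) [0.63065421 0.03348135] axis [0.64203099 0.01778409] r 0.019386462726371328 tilt from top deg -35.93317746488692
top view elevation 101.49583019638081 strip tilt from top (+n)  12.588124272604418 -35.579784665366034
side view elevation 129.46380074246284 strip tilt from top (+n)  -42.954931403199 -35.972670081726676
```

Both views agree: the strip is 36° short of the top. I need a stroke of about 25 mm.

Emit:
arm_command:
  rows:
    - {"fingers": -1,"x": 0,"y": -0.002,"z": 0.035,"ax": 0,"ay": 0,"az": 0}
    - {"fingers": -1,"x": 0,"y": 0,"z": 0.035,"ax": 0,"ay": 0,"az": 0}
    - {"fingers": -1,"x": 0,"y": 0,"z": 0.03,"ax": 0,"ay": 0,"az": 0}
    - {"fingers": -1,"x": 0,"y": 0,"z": 0.008,"ax": 0,"ay": 0,"az": 0}
    - {"fingers": -1,"x": 0,"y": 0,"z": 0.001,"ax": 0,"ay": 0,"az": 0}
    - {"fingers": -1,"x": 0,"y": 0,"z": 0.001,"ax": 0,"ay": 0,"az": 0}
    - {"fingers": -1,"x": 0,"y": 0,"z": 0,"ax": 0,"ay": 0,"az": 0}

```text
clock: 9.3
tcp_pos: [0.6144, -0.1745, 0.059]
orientation: [2.533, 1.857, 0.002]
contact_force: [0.3, 2.2, 8.0]
grip_width: 0.0
gripper_force: 4.4
```

Emit:
arm_command:
  rows:
    - {"fingers": -1,"x": 0,"y": 0,"z": -0.0003,"ax": 0,"ay": 0,"az": 0}
    - {"fingers": -1,"x": 0,"y": 0.003,"z": 0,"ax": 0,"ay": 0,"az": 0}
    - {"fingers": -1,"x": 0,"y": 0.004,"z": 0,"ax": 0,"ay": 0,"az": 0}
    - {"fingers": -1,"x": 0,"y": 0.004,"z": 0,"ax": 0,"ay": 0,"az": 0}
    - {"fingers": -1,"x": 0,"y": 0.004,"z": 0,"ax": 0,"ay": 0,"az": 0}
    - {"fingers": -1,"x": 0,"y": 0.004,"z": 0,"ax": 0,"ay": 0,"az": 0}
    - {"fingers": -1,"x": 0,"y": 0.004,"z": 0,"ax": 0,"ay": 0,"az": 0}
    - {"fingers": -1,"x": 0,"y": 0.002,"z": 0,"ax": 0,"ay": 0,"az": 0}
    - {"fingers": -1,"x": 0,"y": 0,"z": 0,"ax": 0,"ay": 0,"az": 0}

```text
clock: 10.05
tcp_pos: [0.6381, -0.1821, 0.0589]
orientation: [2.533, 1.858, 0.001]
contact_force: [1.4, 1.6, 7.3]
grip_width: -0.0001
gripper_force: 3.5
```

Emit:
arm_command:
  rows:
    - {"fingers": -1,"x": 0,"y": 0,"z": -0.01,"ax": 0,"ay": 0,"az": 0}
    - {"fingers": -1,"x": 0,"y": 0,"z": -0.03,"ax": 0,"ay": 0,"az": 0}
    - {"fingers": -1,"x": 0,"y": 0,"z": -0.04,"ax": 0,"ay": 0,"az": 0}
    - {"fingers": -1,"x": 0,"y": -0.009,"z": -0.03,"ax": 0,"ay": 0,"az": 0}
    - {"fingers": -1,"x": 0,"y": 0,"z": 0,"ax": 0,"ay": 0,"az": 0}

```text
clock: 10.47
tcp_pos: [0.6298, -0.1815, 0.1748]
orientation: [2.531, 1.852, 0.007]
contact_force: [-0.2, -0.6, 0.1]
grip_width: -0.0003
gripper_force: 0.0
```

```bash
python3 - <<'E'
from m import *
f=grab("top");g=grab("side");st()
np.savez("fg.npz",f=f,g=g)
meas(f,g,np.array([.580,-.1645])+.057*np.array([.953,-.302]))
E
```

```text
t 10.57 tcp [ 0.6285 -0.1796  0.1699] F [-0.4 -0.4 -1.5] w 0.0004 x [0.301 0.954 0.001] y [ 0.954 -0.301  0.001] z [ 0.001  0.    -1.   ]
strip px 73 t 0.002 0.044 slope strip -0.009 axis slope -0.015 width mm 36.8
strip px 85 t -0.044 0.043 slope strip -0.014 axis slope -0.01 width mm 37.1
strip (n,z) [0.65394653 0.03689494] axis [0.65436297 0.01758437] r 0.01931506353037626 tilt from top deg -1.2353933106617176
top view elevation 102.17207815079267 strip tilt from top (+n)  -22.932058542407802 -1.4120977591775414
side view elevation 130.00803327087118 strip tilt from top (+n)  -77.89494328852027 -2.1211232532220947
```

```bash
sed 's/reg=(abs(w)<.03)&(abs(t)<.044)&(P\[...,2\]>.012)&(P\[...,2\]<.05)/reg=(abs(w)<.03)\&(abs(t)<.044)\&(P[...,2]>.002)\&(P[...,2]<.06)/; s/V<75/V<85/' m.py > m2.py; python3 - <<'E'
from m2 import *
z=np.load("fg.npz",allow_pickle=True);f=z["f"].item();g=z["g"].item()
c=np.array([.580,-.1645])+.057*np.array([.953,-.302]);print(c)
meas(f,g,c)
a=f["frame"][165:255,325:430,::-1]; b=g["frame"][135:205,285:375,::-1]
R=lambda i:cv2.resize(i,(390,310),interpolation=cv2.INTER_CUBIC)
cv2.imwrite("pics/z3.png",np.hstack([R(a),R(b)]))
# strip ends in side view at z=.04 and rubber-end check
P=cloud(g); th=np.deg2rad(72.5);u=np.array([np.cos(th),np.sin(th)])
V=g["frame"].max(2)
w=(P[...,:2]-c)@np.array([u[1],-u[0]]);t=(P[...,:2]-c)@u
m=(abs(w)<.025)&(abs(t)<.07)&(P[...,2]>.03)&(P[...,2]<.05)
uv=np.argwhere(m)[:,::-1]; q=onz(g,uv,.04)[:,:2]; tt=(P[m][:,:2]-c)@u
print("rubber t range",np.percentile(tt,[1,99]),np.sort(tt)[[0,3,-4,-1]])
s=m&(V>95); q=P[s][:,:2]; k=np.polyfit(q[:,1],q[:,0],1); print("axis angle from y deg",np.rad2deg(np.arctan(k[0])),q.mean(0))
uv=np.argwhere(s)[:,::-1]; q=onz(g,uv,.038)[:,:2]; k=np.polyfit(q[:,1],q[:,0],1); print(np.rad2deg(np.arctan(k[0])),q.mean(0))
E
```

```text
[ 0.634321 -0.181714]
strip px 73 t 0.002 0.044 slope strip -0.009 axis slope -0.015 width mm 36.8
strip px 85 t -0.044 0.043 slope strip -0.014 axis slope -0.003 width mm 37.8
strip (n,z) [0.65394653 0.03689494] axis [0.65422802 0.0180474 ] r 0.01884963721800014 tilt from top deg -0.8556614096102906
top view elevation 102.17015286434159 strip tilt from top (+n)  -23.024967140645643 -1.315338588037534
side view elevation 130.01929665743845 strip tilt from top (+n)  -77.18444435699254 -2.854148957884348
rubber t range [-0.04946795  0.05600345] [-0.05140423 -0.04964424  0.05667122  0.05936191]
axis angle from y deg 16.064331240969807 [ 0.6281669 -0.1755221]
14.53693194857244 [ 0.62860371 -0.17673903]
```

View pics/z3.png

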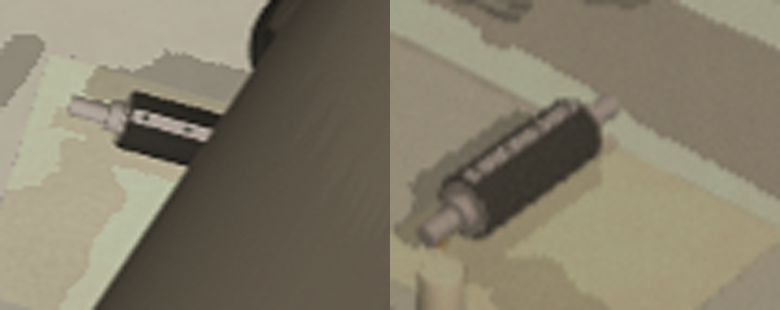

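Strip is on top (within about 2°, both views agree). Now open, centre and lower for the grasp.

Emit:
arm_command:
  rows:
    - {"fingers": 1,"x": 0,"y": 0.002,"z": 0,"ax": 0,"ay": 0,"az": 0}
    - {"fingers": 1,"x": 0,"y": 0,"z": 0,"ax": 0,"ay": 0,"az": 0}
    - {"fingers": 1,"x": 0,"y": 0,"z": 0,"ax": 0,"ay": 0,"az": 0}
    - {"fingers": 1,"x": 0,"y": 0,"z": 0,"ax": 0,"ay": 0,"az": 0}
    - {"fingers": 1,"x": 0,"y": 0,"z": 0.03,"ax": 0,"ay": 0,"az": 0}
    - {"fingers": 1,"x": 0,"y": 0,"z": 0.03,"ax": 0,"ay": 0,"az": 0}
    - {"fingers": 1,"x": 0,"y": 0,"z": 0.03,"ax": 0,"ay": 0,"az": 0}
    - {"fingers": 1,"x": 0,"y": 0,"z": 0,"ax": 0,"ay": 0,"az": 0}

```text
clock: 11.23
tcp_pos: [0.6267, -0.1784, 0.0727]
orientation: [-2.527, -1.853, 0.01]
contact_force: [-1.2, 1.1, -0.0]
grip_width: 0.0852
gripper_force: 0.0
```

Emit:
arm_command:
  rows:
    - {"fingers": 1,"x": 0,"y": 0,"z": 0.03,"ax": 0,"ay": 0,"az": 0}
    - {"fingers": 1,"x": 0,"y": 0,"z": 0.02,"ax": 0,"ay": 0,"az": 0}
    - {"fingers": 1,"x": 0,"y": 0,"z": 0,"ax": 0,"ay": 0,"az": 0}
    - {"fingers": 1,"x": 0,"y": 0,"z": 0,"ax": 0,"ay": 0,"az": 0}
    - {"fingers": 1,"x": 0,"y": 0,"z": 0,"ax": 0,"ay": 0,"az": 0}

```text
clock: 11.65
tcp_pos: [0.6315, -0.181, 0.0307]
orientation: [2.533, 1.856, 0.002]
contact_force: [0.8, -0.8, 1.2]
grip_width: 0.0851
gripper_force: 0.0
```

```bash
python3 -c "
from h import *
o,R=st();d=np.r_[.6555*.9537,0,0];n=np.array([.9537,-.3007]);print('n',o['tcp_pos'][:2]@n)"
```

```text
t 11.65 tcp [ 0.6315 -0.181   0.0307] F [ 0.8 -0.8  1.2] w 0.0851 x [ 0.301  0.953 -0.   ] y [ 0.953 -0.301  0.002] z [ 0.002 -0.001 -1.   ]
n 0.6566489404546346
```

Emit:
arm_command:
  rows:
    - {"fingers": 1,"x": 0,"y": 0,"z": 0.0105,"ax": 0,"ay": 0,"az": 0}
    - {"fingers": 1,"x": 0,"y": 0,"z": 0,"ax": 0,"ay": 0,"az": 0}
    - {"fingers": 0.06,"x": 0,"y": 0,"z": 0,"ax": 0,"ay": 0,"az": 0}
    - {"fingers": 0.06,"x": 0,"y": 0,"z": 0,"ax": 0,"ay": 0,"az": 0}
    - {"fingers": 0.06,"x": 0,"y": 0,"z": 0,"ax": 0,"ay": 0,"az": 0}
    - {"fingers": 0.06,"x": 0,"y": 0,"z": 0,"ax": 0,"ay": 0,"az": 0}
  grip_force: 25

```text
clock: 12.15
tcp_pos: [0.6306, -0.1803, 0.0186]
orientation: [2.534, 1.857, 0.0]
contact_force: [-0.5, -0.5, 0.5]
grip_width: 0.0453
gripper_force: 0.0
```

Emit:
arm_command:
  rows:
    - {"fingers": 0,"x": 0,"y": 0,"z": 0,"ax": 0,"ay": 0,"az": 0}
    - {"fingers": -0.04,"x": 0,"y": 0,"z": 0,"ax": 0,"ay": 0,"az": 0}
    - {"fingers": -0.08,"x": 0,"y": 0,"z": 0,"ax": 0,"ay": 0,"az": 0}
    - {"fingers": -1,"x": 0,"y": 0,"z": 0,"ax": 0,"ay": 0,"az": 0}
    - {"fingers": -1,"x": 0,"y": 0,"z": 0,"ax": 0,"ay": 0,"az": 0}
    - {"fingers": -1,"x": 0,"y": 0,"z": 0,"ax": 0,"ay": 0,"az": 0}

```text
clock: 12.65
tcp_pos: [0.6279, -0.1795, 0.0185]
orientation: [-2.53, -1.853, 0.003]
contact_force: [-8.5, 4.7, 11.1]
grip_width: 0.0394
gripper_force: 23.9
```

Emit:
arm_command:
  rows:
    - {"fingers": -1,"x": 0,"y": 0,"z": 0,"ax": 0,"ay": 0,"az": 0}
    - {"fingers": -1,"x": 0,"y": 0,"z": 0,"ax": 0,"ay": 0,"az": 0}
    - {"fingers": -1,"x": 0,"y": 0,"z": 0,"ax": 0,"ay": 0,"az": 0}
  grip_force: 50

```text
clock: 12.9
tcp_pos: [0.6279, -0.1795, 0.0186]
orientation: [-2.53, -1.853, 0.003]
contact_force: [-9.4, 3.9, 10.6]
grip_width: 0.0385
gripper_force: 48.8
```

Emit:
arm_command:
  rows:
    - {"fingers": -1,"x": 0,"y": -0.001,"z": -0.001,"ax": 0,"ay": 0,"az": 0}
    - {"fingers": -1,"x": 0,"y": 0,"z": -0.01,"ax": 0,"ay": 0,"az": 0}
    - {"fingers": -1,"x": 0,"y": 0,"z": -0.02,"ax": 0,"ay": 0,"az": 0}
    - {"fingers": -1,"x": 0,"y": 0,"z": -0.03,"ax": 0,"ay": 0,"az": 0}
    - {"fingers": -1,"x": 0,"y": 0,"z": -0.04,"ax": 0,"ay": 0,"az": 0}
    - {"fingers": -1,"x": 0,"y": 0,"z": -0.04,"ax": 0,"ay": 0,"az": 0}
    - {"fingers": -1,"x": 0,"y": 0,"z": -0.04,"ax": 0,"ay": 0,"az": 0}
    - {"fingers": -1,"x": 0,"y": 0,"z": 0,"ax": 0,"ay": 0,"az": 0}
    - {"fingers": -1,"x": 0,"y": 0,"z": 0,"ax": 0,"ay": 0,"az": 0}

```text
clock: 13.65
tcp_pos: [0.6309, -0.1806, 0.2021]
orientation: [2.531, 1.855, 0.006]
contact_force: [-0.6, 0.1, -5.6]
grip_width: 0.0387
gripper_force: 51.4
```

```bash
python3 - <<'E'
from h import *
o,R=st();print(o["moment"])
f=grab("top");g=grab("side")
np.savez("fg2.npz",f=f,g=g)
def proj(F,p):
    T=np.linalg.inv(F["world_from_camera"]);rv=cv2.Rodrigues(T[:3,:3])[0]
    return cv2.projectPoints(np.array(p,float).reshape(-1,1,3),rv,T[:3,3],F["K"],np.array(F["distortion"],float))[0].reshape(-1,2)
ims=[]
for F in(f,g):
    x,y=proj(F,o["tcp_pos"])[0].astype(int); print(x,y); x0=max(0,x-70);y0=max(0,y-55)
    print(x0,y0); ims.append(cv2.resize(F["frame"][y0:y0+110,x0:x0+140,::-1],(390,306),interpolation=cv2.INTER_CUBIC))
cv2.imwrite("pics/z4.png",np.hstack(ims))
E
```

```text
t 13.65 tcp [ 0.6309 -0.1806  0.2021] F [-0.6  0.1 -5.6] w 0.0387 x [0.301 0.954 0.001] y [ 0.954 -0.301  0.005] z [ 0.005 -0.001 -1.   ]
[-0.01109696  0.05404641 -0.04191541]
400 188
330 133
315 106
245 51
```

View pics/z4.png

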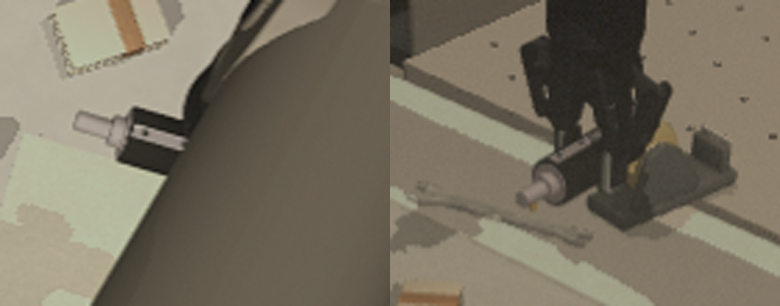

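Held firmly with the strip up. Transfer above the stand and turn 8°.

Emit:
arm_command:
  rows:
    - {"fingers": -1,"x": 0.02,"y": -0.01,"z": 0,"ax": 0,"ay": 0,"az": 0}
    - {"fingers": -1,"x": 0.034,"y": -0.018,"z": 0,"ax": 0,"ay": 0,"az": 0}
    - {"fingers": -1,"x": 0.034,"y": -0.018,"z": 0,"ax": 0,"ay": 0,"az": 0}
    - {"fingers": -1,"x": 0.034,"y": -0.018,"z": 0,"ax": 0,"ay": 0,"az": 0}
    - {"fingers": -1,"x": 0.034,"y": -0.018,"z": 0,"ax": 0,"ay": 0,"az": 0}
    - {"fingers": -1,"x": 0.034,"y": -0.018,"z": 0,"ax": 0,"ay": 0,"az": 0}
    - {"fingers": -1,"x": 0.034,"y": -0.018,"z": 0,"ax": 0,"ay": 0,"az": 0}
    - {"fingers": -1,"x": 0.034,"y": -0.018,"z": 0,"ax": 0,"ay": 0,"az": 0}
    - {"fingers": -1,"x": 0.034,"y": -0.018,"z": 0,"ax": 0,"ay": 0,"az": 0}
    - {"fingers": -1,"x": 0.034,"y": -0.018,"z": 0,"ax": 0,"ay": 0,"az": 0}

```text
clock: 14.58
tcp_pos: [0.5615, 0.1844, 0.1972]
orientation: [-2.533, -1.857, 0.006]
contact_force: [0.5, 0.0, -4.9]
grip_width: 0.0388
gripper_force: 51.4
```

Emit:
arm_command:
  rows:
    - {"fingers": -1,"x": 0.034,"y": -0.018,"z": 0,"ax": 0,"ay": 0,"az": 0}
    - {"fingers": -1,"x": 0.02,"y": -0.011,"z": 0,"ax": 0,"ay": 0,"az": 0}
    - {"fingers": -1,"x": 0.004,"y": 0,"z": 0,"ax": 0,"ay": 0,"az": -4}
    - {"fingers": -1,"x": 0,"y": 0,"z": 0,"ax": 0,"ay": 0,"az": -4.1}
    - {"fingers": -1,"x": 0,"y": 0,"z": 0.03,"ax": 0,"ay": 0,"az": 0}
    - {"fingers": -1,"x": 0,"y": 0,"z": 0.03,"ax": 0,"ay": 0,"az": 0}
    - {"fingers": -1,"x": 0,"y": 0,"z": 0,"ax": 0,"ay": 0,"az": 0}
    - {"fingers": -1,"x": 0,"y": 0,"z": 0,"ax": 0,"ay": 0,"az": 0}
    - {"fingers": -1,"x": 0,"y": 0,"z": 0,"ax": 0,"ay": 0,"az": 0}

```text
clock: 15.33
tcp_pos: [0.5537, 0.2463, 0.1395]
orientation: [2.397, 2.03, -0.001]
contact_force: [0.4, -0.8, -3.4]
grip_width: 0.0386
gripper_force: 52.2
```

```bash
python3 - <<'E'
from h import *
o,R=st()
f=grab("top");g=grab("side")
np.savez("fg3.npz",f=f,g=g)
ims=[]
for F in(f,g):
    T=np.linalg.inv(F["world_from_camera"]);rv=cv2.Rodrigues(T[:3,:3])[0]
    x,y=cv2.projectPoints((o["tcp_pos"]-[0,0,.02]).reshape(1,1,3),rv,T[:3,3],F["K"],np.array(F["distortion"],float))[0].ravel().astype(int); x0=max(0,x-80);y0=max(0,y-60)
    print(x0,y0); ims.append(cv2.resize(F["frame"][y0:y0+130,x0:x0+160,::-1],(400,325),interpolation=cv2.INTER_CUBIC))
cv2.imwrite("pics/z5.png",np.hstack(ims))
E
```

```text
t 15.33 tcp [0.5537 0.2463 0.1395] F [ 0.4 -0.8 -3.4] w 0.0386 x [ 0.164  0.986 -0.001] y [ 0.986 -0.164 -0.   ] z [-0.    -0.001 -1.   ]
102 176
183 210
```

View pics/z5.png

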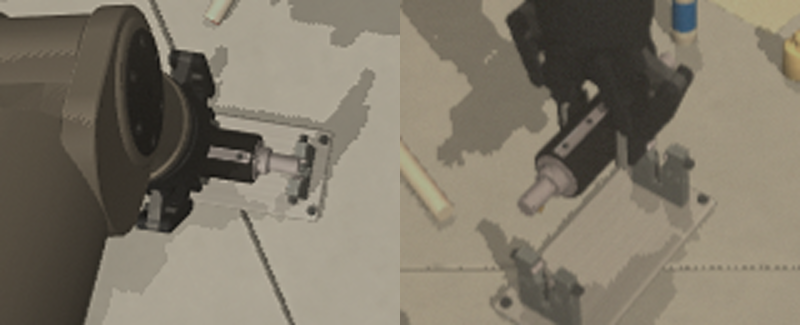

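Roller above the stand, aligned along it and strip up. I'll measure tilt and lateral offsets before lowering.

```bash
cat > m3.py <<'E'
from h import *
def run(f,g,o):
    R=Ro.from_rotvec(o["orientation"]).as_matrix();u=R[:,0];n=R[:,1];c=o["tcp_pos"];e=np.array([0,0,1.])
    res=[]
    for F,(lo,hi) in((f,(-.045,-.026)),(g,(.022,.045))):
        P=cloud(F)-c;w=P@n;t=P@u;h=P[...,2];V=F["frame"].max(2).astype(int)
        reg=(abs(w)<.026)&(abs(h)<.03)
        m=reg&(t>lo)&(t<hi); s=m&(V>95)
        org=F["world_from_camera"][:3,3]-c; o2=np.array([org@n,org@e])
        def ang(m):
            _,d=ray(F,np.argwhere(m)[:,::-1]);return np.arctan2(d@e,d@n)
        a=ang(m);tt=t[m];b=np.linspace(lo,hi,5)
        mid=np.median([(a[k].max()+a[k].min())/2 for k in((tt>x)&(tt<y) for x,y in zip(b,b[1:]))])
        wid=np.median([np.ptp(a[k]) for k in((tt>x)&(tt<y) for x,y in zip(b,b[1:]))])
        D=np.hypot(*o2); sa=np.median(ang(s)); v=np.rad2deg(mid+np.pi)
        ax=reg&(abs(t)>.062)&(abs(t)<.082)&(np.sign(t)==np.sign(lo)); aa=ang(ax)
        am=(aa.max()+aa.min())/2
        print("px",m.sum(),s.sum(),"width",round(D*wid*1e3,1),"axle w",round(D*np.ptp(aa)*1e3,1),"strip tilt",round(90-v-np.rad2deg(np.arcsin(D*(sa-mid)/-.02))*-1,1),round(90-v-np.rad2deg(np.arcsin(D*(sa-mid)/-.02)),1),"t range",np.percentile(t[reg&(V<75)&(abs(h)<.03)],[1,99]).round(4),"ends",np.percentile(t[ax],[1,99]).round(4))
        res.append((o2,mid,am))
    for k in(1,2):
        A=[x[k] for x in res];M=np.c_[[np.cos(A[0]),np.sin(A[0])],[-np.cos(A[1]),-np.sin(A[1])]]
        q=np.linalg.solve(M,res[1][0]-res[0][0]);print("axis rel tcp (n,z)",(res[0][0]+q[0]*M[:,0]).round(4))
E
python3 - <<'E'
from m3 import *
z=np.load("fg3.npz",allow_pickle=True);f=z["f"].item();g=z["g"].item();o=r.get_obs()
run(f,g,o)
# stand uprights, relative to tcp in tool axes, from side view + top
R=Ro.from_rotvec(o["orientation"]).as_matrix()
for F in(f,g):
    P=cloud(F);Q=(P-o["tcp_pos"])@R;k=(P[...,2]>.055)&(P[...,2]<.072)&(abs(Q[...,1])<.05)&(abs(Q[...,0])<.1)
    for s in(1,-1):
        q=Q[k&(Q[...,0]*s>.05)]
        if len(q)>20: print("upright",s,len(q),np.percentile(q[:,0],[3,97]).round(4),"n ext",np.percentile(q[:,1],[2,98]).round(4))
E
```

```text
px 192 39 width 38.8 axle w 13.8 strip tilt -4.7 -1.2 t range [-0.0505 -0.0101] ends [-0.082  -0.0627]
px 273 56 width 38.2 axle w 14.0 strip tilt -58.7 -2.1 t range [-0.0377  0.0491] ends [0.0622 0.0819]
axis rel tcp (n,z) [-0.0007 -0.0001]
axis rel tcp (n,z) [-0.0009 -0.0007]
upright -1 103 [-0.0751 -0.0655] n ext [-0.0284  0.0288]
upright 1 193 [0.0634 0.0738] n ext [-0.0298  0.0289]
upright -1 87 [-0.0766 -0.0663] n ext [-0.0303  0.0076]
```

Aligned within 1 mm and 2°. Nudge +0.7 mm and lower.

Emit:
arm_command:
  rows:
    - {"fingers": -1,"x": 0,"y": 0.0007,"z": 0.02,"ax": 0,"ay": 0,"az": 0}
    - {"fingers": -1,"x": 0,"y": 0,"z": 0.02,"ax": 0,"ay": 0,"az": 0}
    - {"fingers": -1,"x": 0,"y": 0,"z": 0.01,"ax": 0,"ay": 0,"az": 0}
    - {"fingers": -1,"x": 0,"y": 0,"z": 0.006,"ax": 0,"ay": 0,"az": 0}
    - {"fingers": -1,"x": 0,"y": 0,"z": 0,"ax": 0,"ay": 0,"az": 0}

```text
clock: 15.85
tcp_pos: [0.5539, 0.2466, 0.083]
orientation: [-2.396, -2.031, 0.001]
contact_force: [-0.3, 0.3, -5.4]
grip_width: 0.0384
gripper_force: 52.4
```

Emit:
arm_command:
  rows:
    - {"fingers": -1,"x": 0,"y": 0,"z": 0.005,"ax": 0,"ay": 0,"az": 0}
    - {"fingers": -1,"x": 0,"y": 0,"z": 0.005,"ax": 0,"ay": 0,"az": 0}
    - {"fingers": -1,"x": 0,"y": 0,"z": 0.004,"ax": 0,"ay": 0,"az": 0}
    - {"fingers": -1,"x": 0,"y": 0,"z": 0,"ax": 0,"ay": 0,"az": 0}

```text
clock: 16.18
tcp_pos: [0.5538, 0.2467, 0.0688]
orientation: [-2.396, -2.031, 0.001]
contact_force: [-0.2, -0.0, -4.1]
grip_width: 0.0386
gripper_force: 52.4
```

Emit:
arm_command:
  rows:
    - {"fingers": -1,"x": 0,"y": 0,"z": 0.003,"ax": 0,"ay": 0,"az": 0}
    - {"fingers": -1,"x": 0,"y": 0,"z": 0.003,"ax": 0,"ay": 0,"az": 0}
    - {"fingers": -1,"x": 0,"y": 0,"z": 0,"ax": 0,"ay": 0,"az": 0}

```text
clock: 16.43
tcp_pos: [0.5542, 0.2466, 0.0629]
orientation: [2.397, 2.031, -0.0]
contact_force: [1.2, 0.2, -4.1]
grip_width: 0.0387
gripper_force: 52.4
```

Emit:
arm_command:
  rows:
    - {"fingers": -1,"x": 0,"y": 0,"z": 0.0015,"ax": 0,"ay": 0,"az": 0}
    - {"fingers": -1,"x": 0,"y": 0,"z": 0.0015,"ax": 0,"ay": 0,"az": 0}
    - {"fingers": -1,"x": 0,"y": 0,"z": 0,"ax": 0,"ay": 0,"az": 0}

```text
clock: 16.68
tcp_pos: [0.5552, 0.2466, 0.0607]
orientation: [2.396, 2.03, 0.003]
contact_force: [2.5, 0.0, -2.3]
grip_width: 0.0388
gripper_force: 52.8
```

Emit:
arm_command:
  rows:
    - {"fingers": -1,"x": 0,"y": 0.0005,"z": 0.0015,"ax": 0,"ay": 0,"az": 0}
    - {"fingers": -1,"x": 0,"y": 0,"z": 0.0015,"ax": 0,"ay": 0,"az": 0}
    - {"fingers": -1,"x": 0,"y": 0,"z": 0,"ax": 0,"ay": 0,"az": 0}

```text
clock: 16.93
tcp_pos: [0.5551, 0.2467, 0.0577]
orientation: [-2.396, -2.031, -0.002]
contact_force: [0.9, 0.8, 3.3]
grip_width: 0.0387
gripper_force: 53.2
```

Emit:
arm_command:
  rows:
    - {"fingers": -1,"x": 0,"y": 0.0005,"z": 0.0015,"ax": 0,"ay": 0,"az": 0}
    - {"fingers": -1,"x": 0,"y": 0,"z": 0.001,"ax": 0,"ay": 0,"az": 0}
    - {"fingers": -1,"x": 0,"y": 0,"z": 0,"ax": 0,"ay": 0,"az": 0}

```text
clock: 17.18
tcp_pos: [0.5548, 0.2467, 0.0543]
orientation: [-2.396, -2.032, 0.001]
contact_force: [-0.1, 1.3, -2.2]
grip_width: 0.0387
gripper_force: 53.0
```

Past the catches. Lower to the seat.

Emit:
arm_command:
  rows:
    - {"fingers": -1,"x": 0,"y": 0,"z": 0.0015,"ax": 0,"ay": 0,"az": 0}
    - {"fingers": -1,"x": 0,"y": 0,"z": 0.0015,"ax": 0,"ay": 0,"az": 0}
    - {"fingers": -1,"x": 0,"y": 0,"z": 0,"ax": 0,"ay": 0,"az": 0}

```text
clock: 17.43
tcp_pos: [0.5548, 0.2464, 0.051]
orientation: [2.396, 2.031, -0.001]
contact_force: [2.4, 0.9, -6.4]
grip_width: 0.0387
gripper_force: 52.5
```

Emit:
arm_command:
  rows:
    - {"fingers": -1,"x": 0,"y": 0,"z": 0.001,"ax": 0,"ay": 0,"az": 0}
    - {"fingers": -1,"x": 0,"y": 0,"z": 0.001,"ax": 0,"ay": 0,"az": 0}
    - {"fingers": -1,"x": 0,"y": 0,"z": 0,"ax": 0,"ay": 0,"az": 0}

```text
clock: 17.68
tcp_pos: [0.5549, 0.2462, 0.0494]
orientation: [-2.397, -2.031, 0.001]
contact_force: [0.7, 0.1, -3.8]
grip_width: 0.0389
gripper_force: 52.4
```

Emit:
arm_command:
  rows:
    - {"fingers": -1,"x": 0,"y": 0,"z": 0.001,"ax": 0,"ay": 0,"az": 0}
    - {"fingers": -1,"x": 0,"y": 0,"z": 0.0005,"ax": 0,"ay": 0,"az": 0}
    - {"fingers": -1,"x": 0,"y": 0,"z": 0,"ax": 0,"ay": 0,"az": 0}
    - {"fingers": -1,"x": 0,"y": 0,"z": 0,"ax": 0,"ay": 0,"az": 0}

```text
clock: 18.02
tcp_pos: [0.5553, 0.2462, 0.0487]
orientation: [-2.397, -2.031, -0.0]
contact_force: [-0.9, -1.1, 3.6]
grip_width: 0.0387
gripper_force: 53.2
```

Emit:
arm_command:
  rows:
    - {"fingers": -1,"x": 0,"y": 0,"z": 0.0006,"ax": 0,"ay": 0,"az": 0}
    - {"fingers": -1,"x": 0,"y": 0,"z": 0,"ax": 0,"ay": 0,"az": 0}
    - {"fingers": -1,"x": 0,"y": 0,"z": 0,"ax": 0,"ay": 0,"az": 0}

```text
clock: 18.27
tcp_pos: [0.5554, 0.2463, 0.0485]
orientation: [-2.397, -2.03, -0.001]
contact_force: [-2.8, -2.3, 7.9]
grip_width: 0.0389
gripper_force: 53.9
```

Firmly seated (about 12 N net, height as predicted). Release and retreat.

Emit:
arm_command:
  rows:
    - {"fingers": 0.3,"x": 0,"y": 0,"z": 0,"ax": 0,"ay": 0,"az": 0}
    - {"fingers": 0.6,"x": 0,"y": 0,"z": 0,"ax": 0,"ay": 0,"az": 0}
    - {"fingers": 1,"x": 0,"y": 0,"z": 0,"ax": 0,"ay": 0,"az": 0}
    - {"fingers": 1,"x": 0,"y": 0,"z": 0,"ax": 0,"ay": 0,"az": 0}
    - {"fingers": 1,"x": 0,"y": 0,"z": 0,"ax": 0,"ay": 0,"az": 0}
    - {"fingers": 1,"x": 0,"y": 0,"z": 0,"ax": 0,"ay": 0,"az": 0}

```text
clock: 18.77
tcp_pos: [0.5551, 0.2465, 0.0476]
orientation: [-2.396, -2.032, 0.0]
contact_force: [0.6, 0.5, 1.4]
grip_width: 0.0853
gripper_force: 0.0
```

Emit:
arm_command:
  rows:
    - {"fingers": 1,"x": 0,"y": 0,"z": -0.01,"ax": 0,"ay": 0,"az": 0}
    - {"fingers": 1,"x": 0,"y": 0,"z": -0.02,"ax": 0,"ay": 0,"az": 0}
    - {"fingers": 1,"x": 0,"y": 0,"z": -0.03,"ax": 0,"ay": 0,"az": 0}
    - {"fingers": 1,"x": 0,"y": 0,"z": -0.04,"ax": 0,"ay": 0,"az": 0}
    - {"fingers": 1,"x": 0,"y": 0,"z": -0.04,"ax": 0,"ay": 0,"az": 0}
    - {"fingers": 1,"x": -0.035,"y": 0,"z": -0.01,"ax": 0,"ay": 0,"az": 0}
    - {"fingers": 1,"x": -0.035,"y": 0,"z": 0,"ax": 0,"ay": 0,"az": 0}
    - {"fingers": 1,"x": -0.035,"y": 0,"z": 0,"ax": 0,"ay": 0,"az": 0}
    - {"fingers": 1,"x": -0.035,"y": 0,"z": 0,"ax": 0,"ay": 0,"az": 0}
    - {"fingers": 1,"x": -0.035,"y": 0,"z": 0,"ax": 0,"ay": 0,"az": 0}

```text
clock: 19.6
tcp_pos: [0.526, 0.0722, 0.1985]
orientation: [-2.396, -2.031, -0.002]
contact_force: [0.4, 0.7, 0.2]
grip_width: 0.0854
gripper_force: 0.0
```

Emit:
arm_command:
  rows:
    - {"fingers": 1,"x": -0.035,"y": 0,"z": 0,"ax": 0,"ay": 0,"az": 0}
    - {"fingers": 1,"x": 0,"y": 0,"z": 0,"ax": 0,"ay": 0,"az": 0}
    - {"fingers": 1,"x": 0,"y": 0,"z": 0,"ax": 0,"ay": 0,"az": 0}
    - {"fingers": 1,"x": 0,"y": 0,"z": 0,"ax": 0,"ay": 0,"az": 0}

```text
clock: 19.93
tcp_pos: [0.521, 0.0396, 0.1982]
orientation: [-2.397, -2.031, -0.002]
contact_force: [0.1, 0.1, 0.9]
grip_width: 0.0855
gripper_force: 0.0
```

```bash
python3 - <<'E'
from h import *
st();f=grab("top");g=grab("side")
a=f["frame"][205:280,140:250,::-1]; b=g["frame"][240:360,215:320,::-1]
cv2.imwrite("pics/z6.png",np.hstack([cv2.resize(a,(400,400),interpolation=cv2.INTER_CUBIC),cv2.resize(b,(400,400),interpolation=cv2.INTER_CUBIC)]))
c=np.array([.555,.246]);u=np.array([.164,.986]);n=np.array([.986,-.164])
for F in(f,g):
    P=cloud(F);t=(P[...,:2]-c)@u;w=(P[...,:2]-c)@n;h=P[...,2];V=F["frame"].max(2)
    for s in(-1,1):
        k=(abs(w)<.012)&(abs(t*s-.031)<.014)&(h>.04);q=h[k]; s2=k&(V>95)
        e=(abs(w)<.01)&(t*s>.077)&(t*s<.083)&(h>.04)
        print(s,"rubber top",np.nanpercentile(q,[50,95]).round(4),"strip",w[s2].mean().round(4),h[s2].mean().round(4),s2.sum(),"axle end top",np.percentile(h[e],90).round(4) if e.any() else 0)
E
```

```text
t 19.93 tcp [0.521  0.0396 0.1982] F [0.1 0.1 0.9] w 0.0855 x [0.164 0.986 0.001] y [ 0.986 -0.164  0.   ] z [ 0.001  0.001 -1.   ]
-1 rubber top [0.0684 0.0724] strip -0.0011 0.0705 52 axle end top 0.0571
1 rubber top [0.0685 0.0717] strip -0.0008 0.0698 53 axle end top 0.057
-1 rubber top [0.0686 0.072 ] strip -0.0025 0.0701 56 axle end top 0.0571
1 rubber top [0.0687 0.072 ] strip -0.0021 0.0703 65 axle end top 0.0559
```

View pics/z6.png

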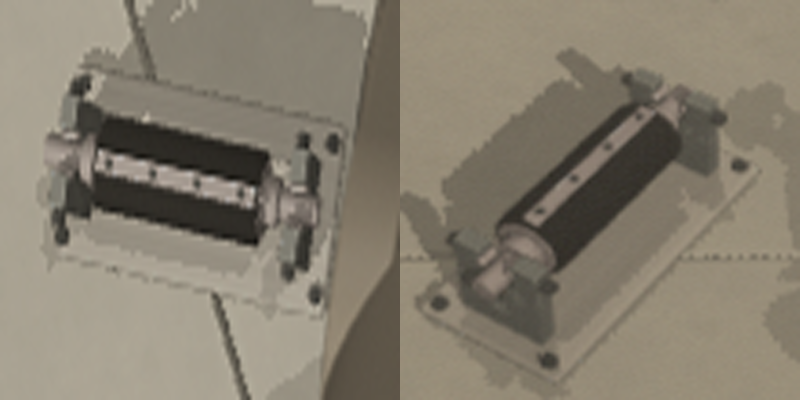

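The roller is home: strip top at 0.070 m and axle-end tops at 0.057 m on both ends, as they should be, with the strip up and the robot clear.

```bash
python3 -c "
from bench import r
print(r.hand_in())"
```

```text
the job is handed in; nothing more can be done
None
```

The roller is in its stand: strip up, pins in the slots, and both axle ends measured fully home. I then handed the job in at about 20 s of the 64 s, with the robot clear of everything.

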